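Push the harmonica case home in its cubby and shut the door

ROBOT

A 6-joint arm with a two-finger parallel gripper is mounted at the origin on the work surface. World frame = base frame: x ahead of the robot, y to its left, z up, the work surface at z = 0. Lengths are in m, angles in rad, forces in N, time in s.
With the tool pointing down it reaches from about 0.35 to 0.925 m from the base axis. Payload 6.4 kg.
Tool frame: the origin (TCP) lies on the mounting face of the last link; the fingertips stand 173 mm ahead of it and the grasp point (between the pads) lies 155 mm ahead of it (grip_point_offset is the distance from the TCP to the grasp point, in m); z points along the fingers, y is the line along which they close (so a half turn about z gives the same grasp; the last joint's range is limited). The gripper opens to 85 mm and grips with 20 to 120 N. Pads are 22 mm wide; open, the fingers measure 114 mm over their backs; the gripper's body (76 mm by 85 mm) begins 54 mm behind the grasp point. The pads swing forward as they close: fully open they stand 13 mm farther back than shut.
Start: joints at [-1.392, 0.245, 1.558, -0, 1.339, -0.174], TCP at [0.225, -0.61, 0.405] pointing down, gripper open.
Joint ranges: [-3.13, 3.13], [-1.02, 2.26], [0.13, 2.54], [-0.95, 4.09], [0.21, 2.88], [-2.74, 2.74]. Speed limits (rad/s): [2.57, 2.57, 3.14, 3.14, 3.14, 3.14].

INTERFACE

Orientations are given as a unit quaternion [w, x, y, z].
In Python, from station import state, snapshot, camera_params, job_done, trace, grip_point_offset gives the robot as it stands. The module is installed in compiled form; this text tells all that it offers.
- The arm moves only by the tool jog_arm, never from a script. Its argument "commands" is a list of rows, each a list of 7 numbers: the opening in per cent of the stroke, from 0 (shut) to 100 (fully open), then the shift along the tool's x, y, z in m, then the turn, a rotation vector about the tool's x, y, z in degrees. In form: [[jaw, tx, ty, tz, rx, ry, rz], ...]. A call has exactly 8 rows; each row shifts and turns the commanded pose from where the row before left it, along the tool's axes as they then stand; what a row does not reach is not made up. A row lasts 1/10 s, in which the tool goes at most 50 mm and 8.59 degrees, less where a joint would pass 70% of its speed; a pose out of reach is approached as far as the arm can. A call is refused whole if a number of a shift passes 0.05 or a number of a turn 8.59, either way. A call with a gripper value outside its range is refused whole. The fingers move at their own pace and stop on an object; "squeeze" is the grip in N (left out, the last holds). Time passes only in rows, so rows that do not move let the fingers close, or fill a call up. It gives the time, the measured TCP pose, the force, the opening and the grip force at its end, in the units of the state.
- state(): the state, without advancing time (a new reading comes with each control period).
- snapshot(name): name is "scene" or "top"; returns the picture (420x560x3 uint8, blue, green, red); there is no depth.
- camera_params(name): a dict with "intrinsics" (3x3 intrinsics, pixels), "dist_coeffs" ([k1, k2, p1, p2, k3] as OpenCV has them; the pictures are not rectified), "eye" and "orientation" of the camera in the world. Camera axes: x right, y up, looking along -z (the intrinsics and any distortion apply to the point x, -y, -z); pixel columns grow to the right and rows downward; lengths in m; the calibration is good to about 2 mm. A picture is of the moment at which its call begins. camera_params takes no time and is no camera call.
- job_done(): hands the job in; it is judged then, once.
Trained networks look in the newest picture that a camera, given by its name, has taken for a name from the list of things; names that differ only in an ending like _2 or _b are one class to them, and where a whole thing is asked for, a point or a joint stands for the part that bears it (a point fixed in the world has none). Each returns a list of dicts, best first, with "conf" (0 to 1); they miss things now and then, are a little off and sometimes report something else, mostly with a low value. They report only what shows in the picture. A call takes as long as a camera call.
- trace(query, camera): "region" (420x560 bool, what is visible of it) and "box" ([left, top, width, height] in pixels, round what is visible of it).
The state is a dict: "t": time; "joints": joint angles; "joint_vel": joint speeds; "joint_efforts": joint torques, N m; "eef_pos": TCP position; "tool_rot": TCP orientation; "force": force on the tool from outside, world axes, zero at the start; "moment": the same for the moment, N m; "grip_width": finger opening in m; "gripper_force": force on a finger pad.
Only numpy, scipy, OpenCV 4.12 (cv2) and the standard library are available. Lean on these libraries where they do the work, as an engineer would, in place of code of your own. Each camera call takes 0.05 s, during which the arm holds its last target. There are 200 camera calls.

TASK

Push the grey harmonica case that sticks out of the white cubby straight in until its far end rests squarely against the back of the bay, then gently push the blue-grey swing door fully shut. This is all pushing: do not lift the case, and leave everything else lying where it is.

Things in the scene. Friction and masses are not known exactly. Their poses are not given: they have to be found in the camera images.
- cubby: Fixed low cubby of white painted MDF, 320 wide (y) x 149 deep (x) x 90 mm high; origin at the centre of its underside, x from the open front to the back, y to the left seen from the front. Boards 12 mm. Left part: the door bay, inside y 24 to 148, z 12 to 78, x -74.5 (front edge) to 65.5 (back panel). Right part: an open pigeonhole, not part of the work. Small loose things lie on its top
- bay_mouth (a point): Point on the floor of the door bay (12 mm above the bench top), mid-width, at the front edge of the cubby. Axes as the cubby: x into the bay
- bay_back (a point): Point on the floor of the door bay, mid-width, at the back panel, 140 mm along x from bay_mouth: the stop. Axes as the cubby
- door (a joint): Blue-grey swing door, 141 wide x 88 high x 12 mm thick, on an upright hinge at the cubby's left front edge. Rad: 0 shut, grows as it swings out, at most 1.95; starts wide open (1.35 to 1.85). A light friction hinge (0.04 N m) keeps it where it is put. Steel knob 20 mm across, 22 mm out of the outer face, 20 mm from the free edge, mid-height. Shut, it clears a case that is home by 16 mm
- door_hinge (a point): Point on the hinge axis, 45 mm above the bench top (mid-height of the door), in the cubby's front plane, 74 mm left of bay_mouth. Its axes turn with the door: -y runs along the door to its free edge, -x points out of its outer face; with the door shut they are the cubby's axes
- door_push (a point): Point on the door's outer face at mid-height, 85 mm from the hinge, 36 mm short of the knob's axis: a clear place to push. Axes as door_hinge, -x points out of the door
- case: Grey plastic harmonica case, 124 long (its x) x 48 wide x 30 mm high, about 0.14 kg, loose, lying on the bay floor with its end (its -x end) sticking 35 to 60 mm out of the bay, a little askew. Origin at the centre of its underside; its x runs along its length towards the bay's back. Home, its origin is 62 mm in front of bay_back
- pitch_pipe: Bystander: round brushed-steel pitch pipe, 66 mm across, 16 high, on the cubby's top. Origin at the centre of its underside
- nut_blank: Bystander: cedar ukulele nut blank, 12 x 50 x 8 mm, on the cubby's top. Origin at the centre of its underside
- cork_ring: Bystander: cork ring, 40 mm across, 6 high, on the cubby's top, round the marble. Origin at the centre of its underside
- marble_center (a point): Bystander: centre of the green glass marble, 25 mm across, sitting in the cork ring
- polish_tin: Bystander: black shoe-polish tin with a dark red lid disc, 72 mm across, 26 high, on the bench top in front of the pigeonhole. Origin at the centre of its underside
- shoe_brush: Bystander: wooden shoe brush, 150 x 50 x 44 mm, on the bench top to the left of the cubby. Origin at the centre of its underside
- key_bowl: Bystander: blue ceramic bowl, 110 mm across, 45 high, on the bench top to the robot's right. Origin at the centre of its underside

How it is judged:
By the outcome, as a careful person would: the job done as asked, in the order asked, and still so for the second after the job is handed in, with the robot touching nothing.
It also fails if it takes over 51 s, if anything falls off the work surface, if the arm or the gripper's body presses on something with over 40 N, if the wrist force passes 120 N, or if a joint passes its speed limit or range.

## Working session

There is one attempt and no reset: what is moved stays moved. The work goes in short steps, Python scripts to look and compute and a tool call to move; the robot and the scene stay as the last step left them, time stands still between calls to the robot, and variables do not carry over. Pictures are saved under pics/ and viewed, at most 10 in all, crops included, and the job is handed in when it is done.

Besides the shell and the picture viewer there is one more tool, called after "Call:" as a command line: name --pt "numbers of a row" for each row, then --argument value for the rest. jog_arm: Moves the arm, as the interface text tells. Its arguments: {"type":"object","properties":{"commands":{"type":"array"},"squeeze":{"type":"number"}},"required":["commands"]}

```bash
mkdir -p pics; python3 - <<'E'
from station import *
import cv2,numpy as np
a=snapshot("scene");b=snapshot("top")
cv2.imwrite("pics/s0.png",a);cv2.imwrite("pics/t0.png",b)
for c in("scene","top"):
    p=camera_params(c);print(c,p)
    for n in("case","cubby","door","polish_tin"):
        for r in trace(n,c)[:2]:print(n,r["conf"],r["box"])
print(state(),grip_point_offset)
E
```

```text
scene {'intrinsics': array([[487.39594108,   0.        , 284.10584649],
       [  0.        , 487.39594108, 214.46298231],
       [  0.        ,   0.        ,   1.        ]]), 'dist_coeffs': array([-0.10529184,  0.        ,  0.        ,  0.        ,  0.        ]), 'eye': array([1.47177437, 0.32947126, 0.69042177]), 'orientation': array([0.48911442, 0.27033916, 0.39688473, 0.72812522])}
case 0.57 [354.1, 189.7, 30.5, 37.9]
case 0.18 [423.3, 228.7, 67.6, 37.8]
cubby 0.97 [261.0, 185.5, 167.3, 160.7]
door 0.67 [337.3, 251.2, 38.7, 24.3]
door 0.64 [355.8, 189.1, 29.5, 40.4]
polish_tin 0.83 [238.0, 247.3, 30.0, 27.3]
top {'intrinsics': array([[475.68938647,   0.        , 276.15025403],
       [  0.        , 475.68938647, 214.48987394],
       [  0.        ,   0.        ,   1.        ]]), 'dist_coeffs': array([-0.05488696,  0.        ,  0.        ,  0.        ,  0.        ]), 'eye': array([ 0.35773131, -0.02286599,  1.29100075]), 'orientation': array([ 0.70940395,  0.07130361, -0.07339986, -0.6973337 ])}
case 0.89 [205.8, 208.1, 29.8, 30.4]
case 0.68 [147.9, 115.4, 119.1, 174.3]
cubby 0.59
[... 153 characters left out ...]
: 0.5, 'joints': array([-1.39211250e+00,  2.45144590e-01,  1.55785055e+00,  4.43192989e-05,
        1.33868409e+00, -1.74107497e-01]), 'joint_vel': array([ 0.00093554, -0.000635  ,  0.00064502, -0.00093731,  0.00056587,
       -0.00120047]), 'joint_efforts': array([ 2.62550784e-04, -4.29086494e+01, -3.26082051e+01, -6.31752187e-05,
        1.05249201e-03, -5.95134715e-07]), 'eef_pos': array([ 0.22459243, -0.60997207,  0.4046345 ]), 'tool_rot': array([-4.33383061e-05,  9.84483477e-01,  1.75477295e-01,  2.14660574e-05]), 'force': array([0.42301338, 0.64167366, 0.13273166]), 'moment': array([ 0.0209467 , -0.03750652, -0.02232284]), 'gripper_force': 0.0, 'grip_width': 0.08529119193786847} 0.1547
```

View pics/s0.png

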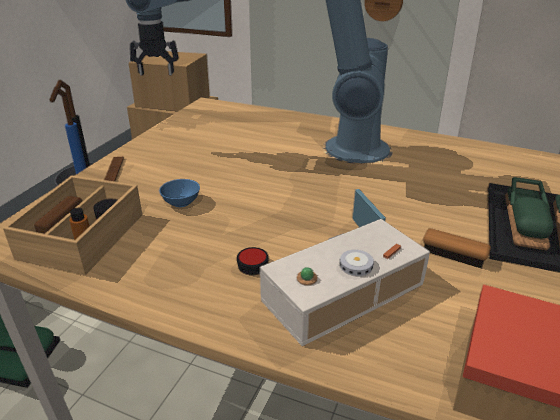

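View pics/t0.png

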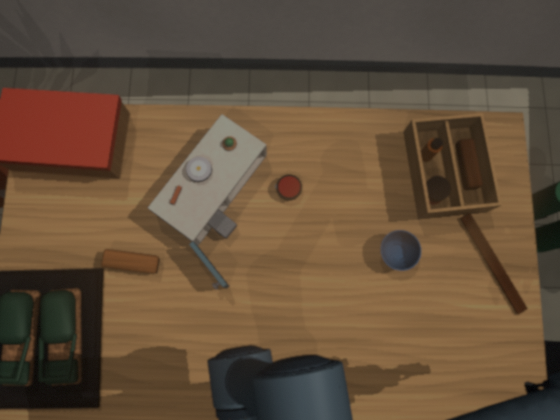

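Scene: the cubby (261–428, 185–345) is seen from behind, with the door at (368,210). Top: the cubby's top corners are near (223,115), (266,152), (193,241) and (150,208). The case end shows at (222,224), and the open door runs from (193,243) to (226,287).

```bash
cat > h.py <<'E'
from station import *
import cv2,numpy as np
from scipy.spatial.transform import Rotation as R
def cam(c):
    p=camera_params(c);q=p["orientation"];return p["intrinsics"],p["dist_coeffs"],np.array(p["eye"]),R.from_quat(np.r_[q[1:],q[0]]).as_matrix()@np.diag([1,-1,-1])
def ray(c,uv,z):
    K,d,e,M=cam(c);n=cv2.undistortPoints(np.float64(uv).reshape(-1,1,2),K,d)[:,0]
    v=np.c_[n,np.ones(len(n))]@M.T;return e+v*((z-e[2])/v[:,2])[:,None]
def proj(c,P):
    K,d,e,M=cam(c);return cv2.projectPoints((np.float64(P)-e)@M,np.zeros(3),np.zeros(3),K,d)[0][:,0]
E
python3 - <<'E'
from h import *
b=cv2.imread("pics/t0.png");x0,y0=140,105
cv2.imwrite("pics/t0c.png",cv2.resize(b[y0:y0+195,x0:x0+150],None,fx=3,fy=3,interpolation=cv2.INTER_CUBIC))
print(ray("top",[(223,115),(266,152),(193,241),(150,208)],.09))
E
```

```text
[[0.87958906 0.12389782 0.09      ]
 [0.77633363 0.00541392 0.09      ]
 [0.53463679 0.18665876 0.09      ]
 [0.61887857 0.30299833 0.09      ]]
```

View pics/t0c.png

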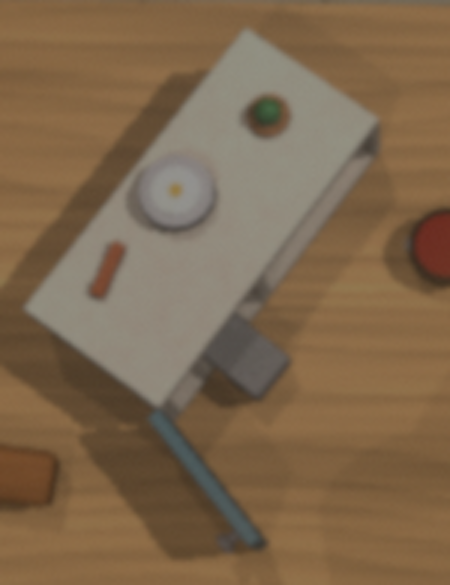

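The crop (offset 140,105, scale 3) shows cubby top corners at (248,28), (380,123), (158,410), (24,308). The case's outer end is at (290,357)–(262,398), the door's free end at (262,545), with the knob on its left side, away from the case.

```bash
cat >> h.py <<'E'
def Rz(a):return np.array([[np.cos(a),-np.sin(a),0],[np.sin(a),np.cos(a),0],[0,0,1]])
E
python3 - <<'E'
from h import *
from scipy.optimize import least_squares
o=np.array([140,105])
A=np.array([(248,28),(380,123),(158,410),(24,308)])/3+o
L=np.array([(.0745,-.16,.09),(-.0745,-.16,.09),(-.0745,.16,.09),(.0745,.16,.09)])
S=np.array([(262,268),(375,225),(428,258)]);LS=L[[1,2,3]]
S=np.array([(303,307),(375,225),(428,258)]);LS=L[[0,2,3]]
W=lambda p,l:np.array(l)@Rz(p[2]).T+[p[0],p[1],0]
f=lambda p:np.r_[(proj("top",W(p,L))-A).ravel(),(proj("scene",W(p,LS))-S).ravel()]
r=least_squares(f,[.7,.15,1-.1]);p=r.x;print(p,f(p).round(1))
# case end in cubby frame
C=np.array([(290,357),(262,398)])/3+o
for z in(.012,.042):print(z,((ray("top",C,z)-[p[0],p[1],0])@Rz(p[2])).round(4))
D=np.array([(155,412),(262,545),(245,548)])/3+o
d=((ray("top",D,.089)-[p[0],p[1],0])@Rz(p[2]));print(d.round(4))
def line(im,c,P,col):cv2.polylines(im,[np.int32(proj(c,P)*8)],True,col,1,cv2.LINE_AA,3)
th=np.arctan2(-(d[1,0]+.0745),-(d[1,1]-.16));print("door",th)
for c,n,bx,s in(("top","t0",(140,105,150,195),3),("scene","s0",(255,175,190,150),4)):
    im=cv2.imread(f"pics/{n}.png")
    x,y,w,h=bx
    K=cv2.resize(im[y:y+h,x:x+w],None,fx=s,fy=s,interpolation=cv2.INTER_CUBIC)
    def dl(P,col):cv2.polylines(K,[np.int32(((proj(c,P)-[x,y]+.5)*s)*8)],True,col,1,cv2.LINE_AA,3)
    dl(W(p,L),(0,0,255));dl(W(p,L*[1,1,0]),(0,160,255))
    for z in(.001,.089):
        q=np.array([(0,0,z),(0,-.141,z),(.012,-.141,z),(.012,0,z)])@Rz(-th).T+[-.0745,.16,0]
        dl(W(p,q),(0,255,0))
    cv2.imwrite(f"pics/{n}o.png",K)
np.save("p.npy",np.r_[p,th])
E
```

```text
[0.70866262 0.15594528 0.95555875] [ 0.2 -0.3  0.5 -1.1  0.  -0.8 -0.3 -0.5 -2.9  4.7  4.7 -6.   0.2 -5.6]
0.012 [[-0.125   0.0506  0.012 ]
 [-0.1273  0.0957  0.012 ]]
0.042 [[-0.1302  0.0537  0.042 ]
 [-0.1325  0.0978  0.042 ]]
[[-0.0745  0.1645  0.089 ]
 [-0.216   0.1998  0.089 ]
 [-0.2061  0.2102  0.089 ]]
door 1.8448710342029757
```

View pics/t0o.png

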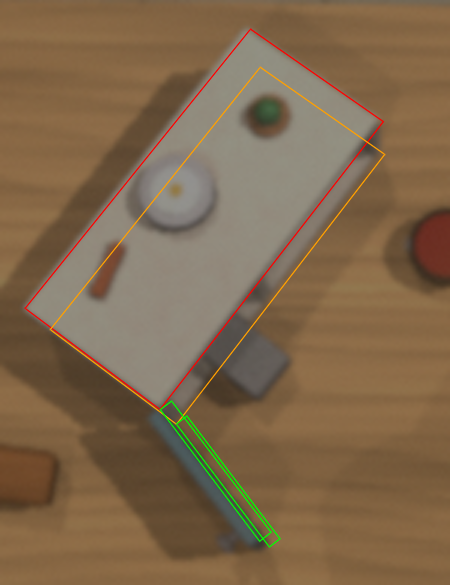

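View pics/s0o.png

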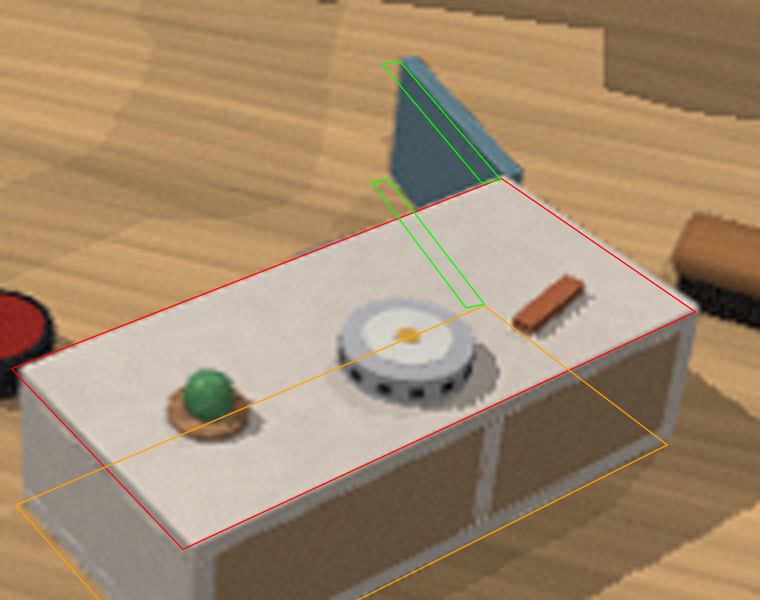

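The overlays show the cubby fit is good (red top outline within about 1 px in both views). The door slab lies on the outer side of the hinge line, at about 1.84 rad. I'll refit with the better picks and overlay a case guess.

```bash
python3 - <<'E'
from h import *
from scipy.optimize import least_squares
o=np.array([140,105])
A=np.array([(248,28),(380,122),(158,410),(25,308)])/3+o-.3
L=np.array([(.0745,-.16,.09),(-.0745,-.16,.09),(-.0745,.16,.09),(.0745,.16,.09)])
S=np.array([(184,549),(18,369),(500,180),(696,311)])/4+[255,175]-.4
W=lambda p,l:np.array(l)@Rz(p[2]).T+[p[0],p[1],0]
f=lambda p:np.r_[(proj("top",W(p,L))-A).ravel(),(proj("scene",W(p,L))-S).ravel()]
p=least_squares(f,[.7,.15,.95]).x;print(p,f(p).round(1))
D=np.array([(265,543)])/3+o-.3
d=((ray("top",D,.089)-[p[0],p[1],0])@Rz(p[2]))[0];th=np.arctan2(-(d[0]+.0745),-(d[1]-.16));print("door",th,np.hypot(d[0]+.0745,d[1]-.16))
np.save("p.npy",np.r_[p,th])
im=cv2.imread("pics/t0.png");x,y,w,h,s=185,200,70,70,8
K=cv2.resize(im[y:y+h,x:x+w],None,fx=s,fy=s,interpolation=cv2.INTER_CUBIC);K=cv2.convertScaleAbs(K,alpha=1.5)
def dl(P,col):cv2.polylines(K,[np.int32(((proj("top",P)-[x,y]+.5)*s)*8)],True,col,1,cv2.LINE_AA,3)
g=(-.130,.075,np.radians(3))
for z,c in((.012,(0,200,255)),(.042,(0,0,255))):
    q=np.array([(0,-.024,z),(0,.024,z),(.124,.024,z),(.124,-.024,z)])@Rz(g[2]).T+[g[0],g[1],0];dl(W(p,q),c)
for z in(.001,.089):
    q=np.array([(0,0,z),(0,-.141,z),(-.012,-.141,z),(-.012,0,z)])@Rz(-th).T+[-.0745,.16,0];dl(W(p,q),(0,255,0))
cv2.imwrite("pics/case.png",K)
E
```

```text
[0.70813269 0.15704881 0.95783561] [-0.1  0.2  0.3 -0.4  0.  -0.3 -0.7  0.1  0.4 -0.1 -1.1 -0.2  0.5 -0.7
  0.1 -0.1]
door 1.821424002130132 0.14616669855237932
```

View pics/case.png

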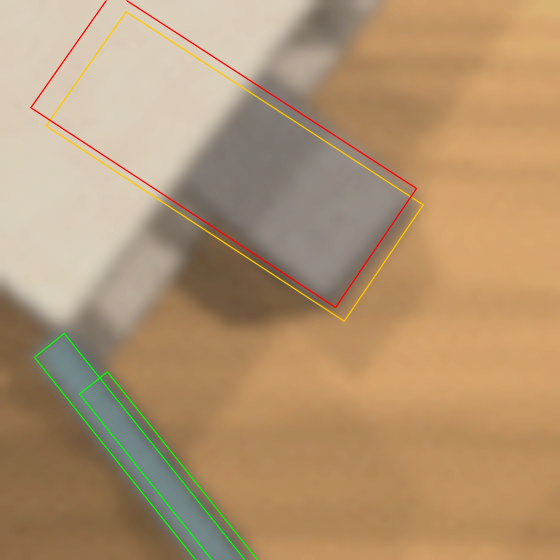

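The case's outer end is about 1 mm inside the drawn guess, at y ≈ 75 mm and within a few degrees of straight. The door outline fits at 1.82 rad. Next I'll compute the approach.

```bash
cat >> h.py <<'E'
p=np.load("p.npy");th0=p[3]
def c2w(P):return Rz(p[2])@np.array(P,float)+[p[0],p[1],0]
def w2c(P):return Rz(p[2]).T@(np.array(P)-[p[0],p[1],0])
def rep(tilt=None,tcp=None,yaw=0):
    """shift in tool axes to TCP target (cubby frame); turn in tool axes to pose tilted by tilt deg"""
    s=state();q=s["tool_rot"];M=R.from_quat(np.r_[q[1:],q[0]])
    print("t",s["t"],"tcp cubby",w2c(s["eef_pos"]).round(4),"F",(Rz(p[2]).T@s["force"]).round(2),"grip",s["grip_width"],"j",s["joints"].round(2))
    if tcp is not None:print(" shift tool",(M.inv().apply(c2w(tcp)-s["eef_pos"])).round(4))
    if tilt is not None:
        # x fwd, z down ; then tilt about y
        T=R.from_matrix(Rz(p[2]+yaw)@np.diag([1,-1,-1]))*R.from_euler('y',tilt,degrees=True)
        print(" turn tool",(M.inv()*T).as_rotvec(degrees=True).round(2), "down-yaw",(M.inv()*R.from_matrix(Rz(p[2]+yaw)@np.diag([1,-1,-1]))).as_rotvec(degrees=True).round(2))
E
python3 -c "
from h import *
rep(45,[-.33,.075,.30])"
```

```text
t 0.5 tcp cubby [-0.9056 -0.0457  0.4046] F [0.77 0.02 0.13] grip 0.08529119193786847 j [-1.39  0.25  1.56  0.    1.34 -0.17]
 shift tool [ 0.4047 -0.4267  0.1047]
 turn tool [ 13.6   43.59 -32.85] down-yaw [ -0.    -0.   -34.67]
```

Call:
jog_arm --pt "14 0.025 -0.0265 0 0 0 0" --pt "14 0.025 -0.0265 0 0 0 0" --pt "14 0.025 -0.0265 0 0 0 0" --pt "14 0.025 -0.0265 0 0 0 0" --pt "14 0.025 -0.0265 0 0 0 0" --pt "14 0.025 -0.0265 0 0 0 0" --pt "14 0.025 -0.0265 0 0 0 0" --pt "14 0.025 -0.0265 0 0 0 0"

```text
t: 1.3
eef_pos: [0.3394, -0.3405, 0.4049]
tool_rot: [0.0, 0.985, 0.175, 0.0]
force: [0.6, -0.2, 0.1]
grip_width: 0.0118
gripper_force: 0.0
```

Call:
jog_arm --pt "14 0.025 -0.0265 0 0 0 0" --pt "14 0.025 -0.0265 0 0 0 0" --pt "14 0.025 -0.0265 0 0 0 0" --pt "14 0.025 -0.0265 0 0 0 0" --pt "14 0.025 -0.0265 0 0 0 0" --pt "14 0.025 -0.0265 0 0 0 0" --pt "14 0.025 -0.0265 0 0 0 0" --pt "14 0.025 -0.0265 0 0 0 0"

```text
t: 2.1
eef_pos: [0.4538, -0.0724, 0.405]
tool_rot: [0.0, 0.984, 0.175, 0.0]
force: [0.1, -0.6, -0.3]
grip_width: 0.0119
gripper_force: 0.0
```

Call:
jog_arm --pt "14 0 0 0 0 0 -7" --pt "14 0 0 0 0 0 -7" --pt "14 0 0 0 0 0 -7" --pt "14 0 0 0 0 0 -7" --pt "14 0 0 0 0 0 -6.7" --pt "14 0 0 0 0 7.5 0" --pt "14 0 0 0 0 7.5 0" --pt "14 0 0 0 0 7.5 0"

```text
t: 2.9
eef_pos: [0.4535, -0.0738, 0.4051]
tool_rot: [-0.091, 0.87, 0.452, 0.176]
force: [-0.1, 0.1, 0.8]
grip_width: 0.0119
gripper_force: 0.0
```

```bash
python3 -c "
from h import *
rep(45,[-.33,.075,.20])"
```

```text
t 2.9 tcp cubby [-0.3353  0.0755  0.4051] F [0.04 0.17 0.82] grip 0.011899708849171457 j [-0.48 -0.25  2.06  0.41  1.3   0.03]
 shift tool [-0.0746  0.0003  0.1911]
 turn tool [ 0.03 22.2   0.07] down-yaw [  0.05 -22.8    0.05]
```

Call:
jog_arm --pt "14 0 0 0 0 7.4 0" --pt "14 0 0 0 0 7.4 0" --pt "14 0 0 0 0 7.4 0" --pt "14 -0.029 0 0.029 0 0 0" --pt "14 -0.029 0 0.029 0 0 0" --pt "14 -0.029 0 0.029 0 0 0" --pt "14 -0.029 0 0.029 0 0 0" --pt "14 -0.029 0 0.029 0 0 0"

```text
t: 3.7
eef_pos: [0.4529, -0.0748, 0.1986]
tool_rot: [-0.175, 0.821, 0.427, 0.338]
force: [0.7, -0.4, 1.0]
grip_width: 0.0122
gripper_force: 0.0
```

```bash
python3 -c "
from h import *
rep(45,[-.33,.075,.150])
x=snapshot('top');cv2.imwrite('pics/t1.png',cv2.resize(x[170:320,160:340],None,fx=4,fy=4))
K=proj('top',[c2w([-.335+.122+a,.075+b,.078+a]) for a,b in((.0078,-.02),(.0078,.02),(-.0078,.02),(-.0078,-.02))]);print((K-[160,170])*4)"
```

```text
t 3.7 tcp cubby [-0.3365  0.0754  0.1986] F [ 0.11 -0.77  0.97] grip 0.012151482685504826 j [-0.54  0.12  2.2   0.96  1.02 -0.54]
 shift tool [-0.0295  0.0003  0.0391]
 turn tool [0.05 0.32 0.08] down-yaw [  0.08 -44.68   0.06]
[[392.38259167 273.43285094]
 [355.02595968 323.59107343]
 [375.6954159  340.90098874]
 [412.53628678 291.20340498]]
```

View pics/t1.png

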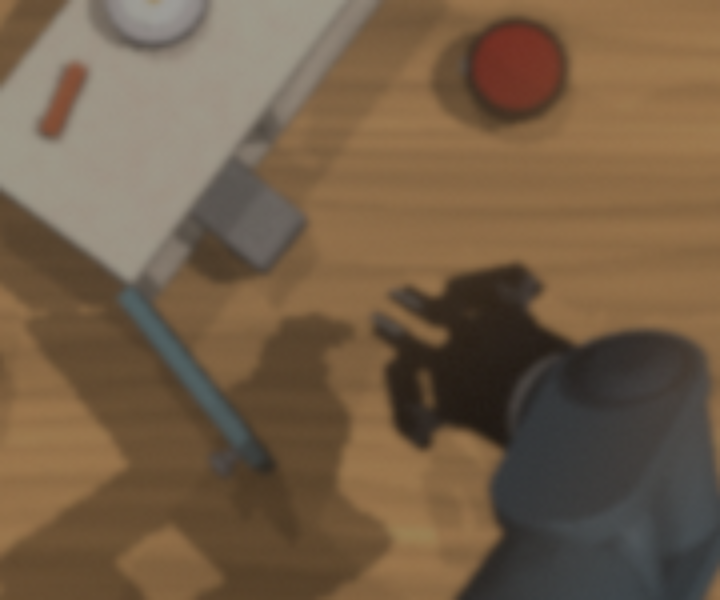

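The fingertips are at (384,304), lined up with the case end at (270,240) and about 80 mm off. Both tips are clear of the door and the tin.

Call:
jog_arm --pt "24 -0.013 0 0.013 0 0 0" --pt "24 -0.013 0 0.013 0 0 0" --pt "24 -0.012 0 0.012 0 0 0" --pt "24 0.015 0 0.015 0 0 0" --pt "24 0.015 0 0.015 0 0 0" --pt "24 0.014 0 0.014 0 0 0" --pt "24 0 0 0 0 0 0" --pt "24 0 0 0 0 0 0"

```text
t: 4.55
eef_pos: [0.4888, -0.0241, 0.1465]
tool_rot: [-0.175, 0.82, 0.427, 0.338]
force: [0.3, -0.2, 0.3]
grip_width: 0.0202
gripper_force: 0.0
```

```bash
python3 -c "
from h import *
rep(45,[-.20,.075,.144])
x=snapshot('top');cv2.imwrite('pics/t2.png',cv2.resize(x[190:290,180:300],None,fx=6,fy=6))"
```

```text
t 4.55 tcp cubby [-0.2744  0.0752  0.1465] F [ 0.01 -0.31  0.29] grip 0.02019738035971935 j [-0.4   0.3   2.13  1.09  0.89 -0.59]
 shift tool [0.0511 0.0003 0.0541]
 turn tool [-0.    0.28  0.12] down-yaw [  0.05 -44.72   0.12]
```

View pics/t2.png

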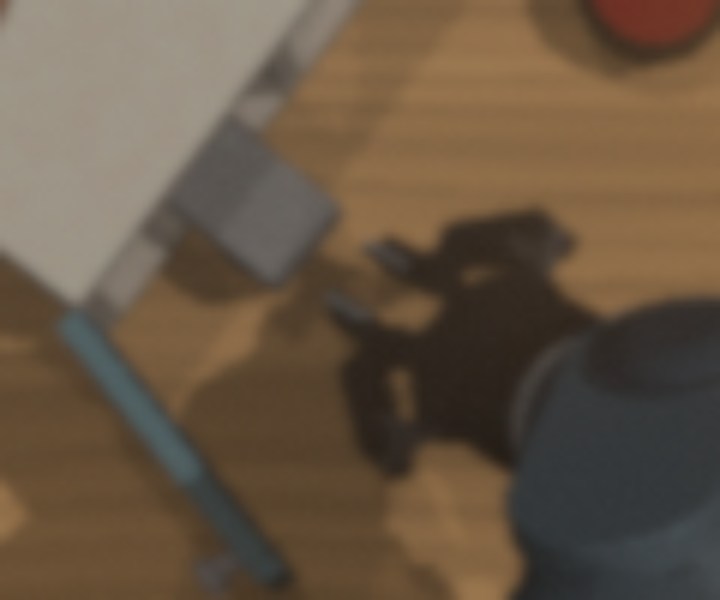

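The tips (370,245) and (335,295) straddle the case end's mid-point, about 18–20 mm away. I'll start the push.

Call:
jog_arm --pt "24 0.006 0 0.006 0 0 0" --pt "24 0.006 0 0.006 0 0 0" --pt "24 0.006 0 0.006 0 0 0" --pt "24 0.006 0 0.006 0 0 0" --pt "24 0.006 0 0.006 0 0 0" --pt "24 0.006 0 0.006 0 0 0" --pt "24 0.006 0 0.006 0 0 0" --pt "24 0.006 0 0.006 0 0 0"

```text
t: 5.4
eef_pos: [0.5279, 0.0321, 0.1452]
tool_rot: [-0.175, 0.821, 0.426, 0.337]
force: [-1.0, 0.0, 0.6]
grip_width: 0.0207
gripper_force: 0.5
```

```bash
python3 -c "
from h import *
rep(45,[-.188,.075,.1465])
x=snapshot('top');cv2.imwrite('pics/t3.png',cv2.resize(x[190:290,180:300],None,fx=6,fy=6))"
```

```text
t 5.4 tcp cubby [-0.2059  0.0756  0.1452] F [-0.52  0.8   0.55] grip 0.020674137777663658 j [-0.26  0.36  2.04  1.14  0.81 -0.51]
 shift tool [0.0136 0.0006 0.0117]
 turn tool [-0.03  0.3   0.03] down-yaw [-2.00e-02 -4.47e+01  4.00e-02]
```

View pics/t3.png

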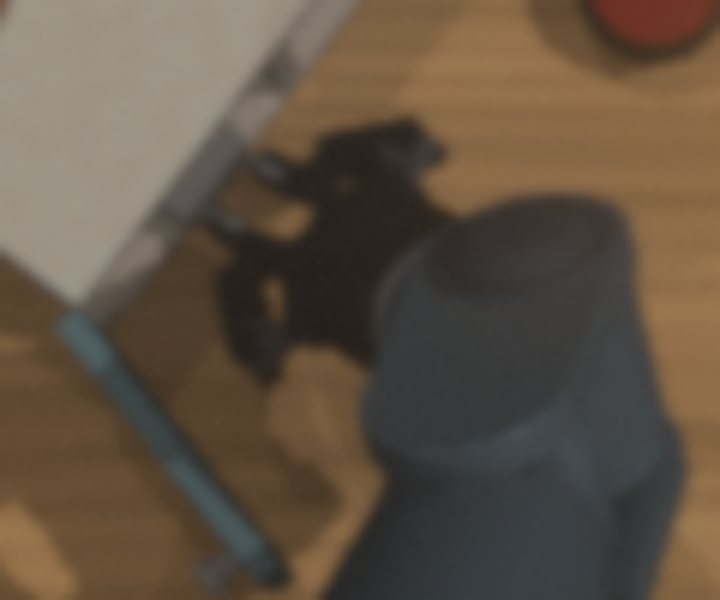

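The case now sits almost flush, with the tips on its end at (255,165) and (215,215). Going on slowly until the stop shows as a force.

Call:
jog_arm --pt "24 0.002 0 0.002 0 0 0" --pt "24 0.002 0 0.002 0 0 0" --pt "24 0.002 0 0.002 0 0 0" --pt "24 0.002 0 0.002 0 0 0" --pt "24 0.001 0 0.001 0 0 0" --pt "24 0.001 0 0.001 0 0 0" --pt "24 0 0 0 0 0 0" --pt "24 0 0 0 0 0 0"

```text
t: 6.25
eef_pos: [0.5356, 0.0431, 0.1451]
tool_rot: [-0.175, 0.821, 0.426, 0.337]
force: [0.5, 0.2, -0.1]
grip_width: 0.0203
gripper_force: 0.0
```

```bash
python3 -c "
from h import *
rep(45,[-.188,.075,.1465])"
```

```text
t 6.25 tcp cubby [-0.1925  0.0755  0.1451] F [ 0.44 -0.31 -0.09] grip 0.020346533529598292 j [-0.23  0.37  2.02  1.15  0.8  -0.49]
 shift tool [0.0041 0.0006 0.0022]
 turn tool [-0.03  0.3   0.02] down-yaw [-2.00e-02 -4.47e+01  3.00e-02]
```

Call:
jog_arm --pt "24 0.001 0 0.001 0 0 0" --pt "24 0.0005 0 0.0005 0 0 0" --pt "24 0.0005 0 0.0005 0 0 0" --pt "24 0.0005 0 0.0005 0 0 0" --pt "24 0.0005 0 0.0005 0 0 0" --pt "24 0 0 0 0 0 0" --pt "24 0 0 0 0 0 0" --pt "24 0 0 0 0 0 0"

```text
t: 7.05
eef_pos: [0.5381, 0.0465, 0.1452]
tool_rot: [-0.175, 0.821, 0.426, 0.337]
force: [-0.1, -0.6, 0.5]
grip_width: 0.0205
gripper_force: 0.0
```

Call:
jog_arm --pt "24 0.0005 0 0.0005 0 0 0" --pt "24 0.0005 0 0.0005 0 0 0" --pt "24 0 0 0 0 0 0" --pt "24 0 0 0 0 0 0" --pt "24 0 0 0 0 0 0" --pt "24 0 0 0 0 0 0" --pt "24 0 0 0 0 0 0" --pt "24 0 0 0 0 0 0"

```text
t: 7.85
eef_pos: [0.5389, 0.0477, 0.1451]
tool_rot: [-0.175, 0.821, 0.426, 0.337]
force: [-0.9, 0.5, 0.4]
grip_width: 0.0207
gripper_force: 0.0
```

Call:
jog_arm --pt "24 0.0005 0 0.0005 0 0 0" --pt "24 0.0005 0 0.0005 0 0 0" --pt "24 0.0005 0 0.0005 0 0 0" --pt "24 0 0 0 0 0 0" --pt "24 0 0 0 0 0 0" --pt "24 0 0 0 0 0 0" --pt "24 0 0 0 0 0 0" --pt "24 0 0 0 0 0 0"

```text
t: 8.65
eef_pos: [0.54, 0.0493, 0.1451]
tool_rot: [-0.175, 0.821, 0.426, 0.337]
force: [-2.6, -4.6, 1.9]
grip_width: 0.0206
gripper_force: 2.7
```

Call:
jog_arm --pt "24 0.0005 0 0.0005 0 0 0" --pt "24 0.0005 0 0.0005 0 0 0" --pt "24 0.0005 0 0.0005 0 0 0" --pt "24 0 0 0 0 0 0" --pt "24 0 0 0 0 0 0" --pt "24 0 0 0 0 0 0" --pt "24 0 0 0 0 0 0" --pt "24 0 0 0 0 0 0"

```text
t: 9.45
eef_pos: [0.5406, 0.0496, 0.1451]
tool_rot: [-0.174, 0.821, 0.427, 0.337]
force: [-16.9, -18.2, 13.2]
grip_width: 0.0204
gripper_force: 12.4
```

Call:
jog_arm --pt "24 -0.0035 0 -0.0035 0 0 0" --pt "24 0.0028 0 -0.0028 0 0 0" --pt "24 0 0 0 0 0 0" --pt "24 0.001 0 0.001 0 0 0" --pt "24 0.001 0 0.001 0 0 0" --pt "24 0.0005 0 0.0005 0 0 0" --pt "24 0 0 0 0 0 0" --pt "24 0 0 0 0 0 0"

```text
t: 10.25
eef_pos: [0.5402, 0.0495, 0.1492]
tool_rot: [-0.175, 0.821, 0.427, 0.337]
force: [-9.0, -9.5, 6.4]
grip_width: 0.0205
gripper_force: 6.5
```

Call:
jog_arm --pt "24 0.0005 0 0.0005 0 0 0" --pt "24 0 0 0 0 0 0" --pt "24 0 0 0 0 0 0" --pt "24 0 0 0 0 0 0" --pt "24 0.0005 0 0.0005 0 0 0" --pt "24 0 0 0 0 0 0" --pt "24 0 0 0 0 0 0" --pt "24 0 0 0 0 0 0"

```text
t: 11.05
eef_pos: [0.5405, 0.0498, 0.1492]
tool_rot: [-0.175, 0.821, 0.427, 0.337]
force: [-19.4, -18.7, 17.0]
grip_width: 0.02
gripper_force: 13.5
```

```bash
python3 -c "
from h import *
rep(45,[-.188,.075,.1465]);print(state()['moment'])"
```

```text
t 11.05 tcp cubby [-0.1842  0.0754  0.1492] F [-26.45   5.12  17.  ] grip 0.020043822790412866 j [-0.22  0.37  2.01  1.14  0.79 -0.47]
 shift tool [-0.0046  0.0004 -0.0008]
 turn tool [-0.02  0.42  0.07] down-yaw [  0.   -44.58   0.07]
[-0.8966675  1.284572   0.6439029]
```

The stop comes at the same x, 4 mm higher: the case is home. Backing off, lifting, then turning the tool upright.

Call:
jog_arm --pt "24 -0.002 0 -0.002 0 0 0" --pt "24 -0.01 0 -0.01 0 0 0" --pt "24 -0.02 0 -0.02 0 0 0" --pt "24 -0.02 0 -0.02 0 0 0" --pt "24 -0.02 0 -0.02 0 0 0" --pt "0 0.03 0 -0.03 0 0 0" --pt "0 0.03 0 -0.03 0 0 0" --pt "0 0.03 0 -0.03 0 0 0"

```text
t: 11.85
eef_pos: [0.4824, -0.0319, 0.2778]
tool_rot: [-0.176, 0.821, 0.426, 0.337]
force: [0.7, -1.1, -0.3]
grip_width: -0.0001
gripper_force: 0.0
```

Call:
jog_arm --pt "0 0.02 0 -0.02 0 0 0" --pt "0 0 0 0 0 -7.5 0" --pt "0 0 0 0 0 -7.5 0" --pt "0 0 0 0 0 -7.5 0" --pt "0 0 0 0 0 -7.5 0" --pt "0 0 0 0 0 -7.5 0" --pt "0 0 0 0 0 -7.1 0" --pt "0 0 0 0 0 0 0"

```text
t: 12.65
eef_pos: [0.4832, -0.0311, 0.3049]
tool_rot: [-0.001, 0.887, 0.462, 0.0]
force: [-0.5, 0.7, 0.1]
grip_width: -0.0001
gripper_force: 0.0
```

```bash
cat > door.py <<'E'
from h import *
H=np.array([-.0745,.16,0]);r=.080
def tcp(th,gap,hx=.011,hy=.0145,z=.173+.050):
    n=np.array([-np.cos(th),np.sin(th),0]);a=np.array([-np.sin(th),-np.cos(th),0])
    o=.012+hx*abs(np.cos(th))+hy*abs(np.sin(th))+gap
    return H+r*a+o*n+[0,0,z]
E
python3 -c "
from door import *
x=snapshot('top');cv2.imwrite('pics/t4.png',cv2.resize(x[180:310,100:280],None,fx=4,fy=4))
t=tcp(th0,.03);print(t,c2w(t))
rep(0,t)
for d in (1.82,1.6,1.4,1.2,1,.8,.6,.4,.2,.1,0):print(d,tcp(d,0).round(4))
for n in('door','shoe_brush'):
  for q in trace(n,'top')[:2]:print(n,q['conf'],q['box'])
"
```

```text
[-0.13742362  0.23677976  0.223     ] [0.43540041 0.18086083 0.223     ]
t 12.7 tcp cubby [-0.2834  0.0758  0.3049] F [-0.06  0.29 -0.21] grip -6.111525870570153e-05 j [-0.3  -0.03  2.05  0.    1.12  0.31]
 shift tool [ 0.1459 -0.1607  0.0826]
 turn tool [-0.06 -0.22  0.09] down-yaw [-0.06 -0.22  0.09]
1.82 [-0.1449  0.2076  0.223 ]
1.6 [-0.1537  0.1891  0.223 ]
1.4 [-0.1581  0.1742  0.223 ]
1.2 [-0.1598  0.1585  0.223 ]
1 [-0.1581  0.1421  0.223 ]
0.8 [-0.1528  0.1258  0.223 ]
0.6 [-0.1438  0.1105  0.223 ]
0.4 [-0.1312  0.0971  0.223 ]
0.2 [-0.1155  0.0867  0.223 ]
0.1 [-0.1068  0.0828  0.223 ]
0 [-0.0975  0.08    0.223 ]
door 0.74 [188.5, 243.4, 40.9, 47.6]
shoe_brush 0.55 [101.5, 250.0, 58.8, 24.7]
```

View pics/t4.png

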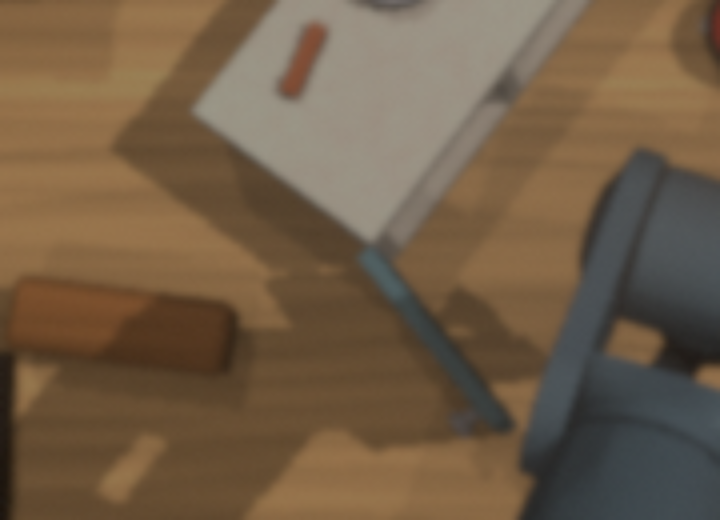

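The door is unmoved and no case shows in the mouth. The brush (10–235, 280–370) is well clear of the door. Next I'll go over to the outer side of the door, high, then descend with the fingers shut.

Call:
jog_arm --pt "0 0.0254 -0.031 0 0 0 0" --pt "0 0.0254 -0.031 0 0 0 0" --pt "0 0.0254 -0.031 0 0 0 0" --pt "0 0.0254 -0.031 0 0 0 0" --pt "0 0.0254 -0.031 0 0 0 0" --pt "0 0.0254 -0.031 0 0 0 0" --pt "0 0 0 0.035 0 0 0" --pt "0 0 0 0.035 0 0 0"

```text
t: 13.6
eef_pos: [0.4187, 0.2013, 0.2357]
tool_rot: [-0.001, 0.887, 0.462, 0.003]
force: [-0.1, -0.2, 0.4]
grip_width: -0.0002
gripper_force: 0.0
```

```bash
python3 -c "
from door import *
rep(0,tcp(1.82,0,z=.235))
for q in trace('door','top')[:2]:print(q['conf'],q['box'])
"
```

```text
t 13.6 tcp cubby [-0.1303  0.2622  0.2357] F [-0.16 -0.03  0.43] grip -0.00022624467011512657 j [0.2  0.04 2.13 0.   0.96 0.81]
 shift tool [-0.0148  0.0545  0.0007]
 turn tool [ 0.1  -0.34  0.16] down-yaw [ 0.1  -0.34  0.16]
0.74 [188.5, 243.4, 40.9, 47.6]
```

Call:
jog_arm --pt "0 -0.005 0.018 0 0 0 0" --pt "0 -0.005 0.018 0 0 0 0" --pt "0 -0.0025 0.009 0 0 0 0" --pt "0 -0.0021 0.0092 0 0 0 0" --pt "0 -0.0044 0.0092 0 0 0 0" --pt "0 -0.0044 0.0092 0 0 0 0" --pt "0 -0.0022 0.0075 0 0 0 0" --pt "0 -0.0022 0.0075 0 0 0 0"

```text
t: 14.45
eef_pos: [0.4746, 0.1266, 0.2353]
tool_rot: [-0.001, 0.887, 0.461, 0.001]
force: [-0.3, 0.0, 0.9]
grip_width: 0.0
gripper_force: 0.4
```

```bash
python3 -c "
from door import *
rep(0,tcp(1.4,0,z=.235))
for q in trace('door','top')[:2]:print(q['conf'],q['box'])
for th in(1.82,1.5,1.4,1.3):
  q=proj('top',[c2w(H+[0,0,z]+Rz(-th)@[x,y,0]) for z in(.001,.089) for x in(0,-.012) for y in(0,-.141)]);print(th,q.min(0).round(),np.ptp(q,0).round())
"
```

```text
t 14.45 tcp cubby [-0.1592  0.1735  0.2353] F [-0.19  0.28  0.89] grip 2.1731112537475364e-05 j [0.03 0.11 2.06 0.   0.97 0.64]
 shift tool [ 0.0011 -0.0007  0.0003]
 turn tool [-0.02 -0.1   0.02] down-yaw [-0.02 -0.1   0.02]
0.74 [188.5, 243.4, 40.9, 47.6]
1.82 [189. 241.] [41. 48.]
1.5 [190. 241.] [51. 36.]
1.4 [190. 241.] [54. 32.]
1.3 [191. 241.] [55. 27.]
```

```bash
cat > look.py <<'E'
from door import *
snapshot('top');rep()
for q in trace('door','top')[:3]:print(q['conf'],q['box'],q['region'].sum())
im=snapshot('top').astype(int);m=(im[...,0]>im[...,2]+12)&(im[...,0]>60)
m[:,:185]=0;m[:195]=0;m[295:]=0;m[:,262:]=0
yx=np.argwhere(m);print(len(yx),yx.min(0)[::-1],yx.max(0)[::-1])
E
python3 look.py
```

```text
t 14.55 tcp cubby [-0.1591  0.1731  0.2355] F [-0.05  0.15 -1.56] grip -7.71604324540414e-05 j [0.03 0.11 2.06 0.   0.97 0.64]
311 [185 243] [224 294]
```

Call:
jog_arm --pt "0 -0.0009 -0.0078 0 0 0 0" --pt "0 0 0 0 0 0 0" --pt "0 0 0 0 0 0 0" --pt "0 0 0 0 0 0 0" --pt "0 0 0 0 0 0 0" --pt "0 0 0 0 0 0 0" --pt "0 0 0 0 0 0 0" --pt "0 0.0009 0.0078 0 0 0 0"

```text
t: 15.45
eef_pos: [0.4741, 0.1272, 0.2351]
tool_rot: [-0.001, 0.887, 0.461, 0.0]
force: [-0.5, 0.4, -0.2]
grip_width: -0.0001
gripper_force: 0.0
```

Call:
jog_arm --pt "0 -0.0009 0.0078 0 0 0 0" --pt "0 -0.0009 0.0078 0 0 0 0" --pt "0 0.0009 0.0082 0 0 0 0" --pt "0 0.0009 0.0082 0 0 0 0" --pt "0 0.0027 0.0082 0 0 0 0" --pt "0 0.0027 0.0082 0 0 0 0" --pt "0 0.0045 0.0077 0 0 0 0" --pt "0 0.0045 0.0077 0 0 0 0"

```text
t: 16.25
eef_pos: [0.5357, 0.1022, 0.2354]
tool_rot: [-0.0, 0.887, 0.461, 0.001]
force: [-1.0, -0.2, 0.2]
grip_width: -0.0
gripper_force: 0.3
```

```bash
python3 look.py; python3 -c "
from door import *
for th in(1.4,.8,.6,.5):
  q=proj('top',[c2w(H+[0,0,z]+Rz(-th)@[x,y,0]) for z in(.089,) for x in(0,-.012) for y in(0,-.141)]);print(th,q.min(0).round(),q.max(0).round())
for q in trace('door','top')[:2]:print(q['conf'],q['box'])
"
```

```text
t 16.3 tcp cubby [-0.1436  0.1085  0.2358] F [-0.39 -0.92  0.96] grip -0.0004294796872471832 j [-0.02  0.23  1.92  0.    0.99  0.59]
468 [185 213] [229 254]
1.4 [190. 241.] [242. 270.]
0.8 [192. 234.] [248. 246.]
0.6 [192. 223.] [246. 246.]
0.5 [192. 218.] [245. 245.]
```

Call:
jog_arm --pt "0 0.0042 0.0045 0 0 0 0" --pt "0 0.0042 0.0045 0 0 0 0" --pt "0 0.0042 0.0044 0 0 0 0" --pt "0 0.0052 0.0035 0 0 0 0" --pt "0 0.0052 0.0035 0 0 0 0" --pt "0 0.0052 0.0034 0 0 0 0" --pt "0 0.0043 0.002 0 0 0 0" --pt "0 0.0043 0.002 0 0 0 0"

```text
t: 17.25
eef_pos: [0.5792, 0.1166, 0.2354]
tool_rot: [-0.0, 0.887, 0.461, 0.001]
force: [-0.4, -0.3, -0.2]
grip_width: 0.0002
gripper_force: 0.3
```

Call:
jog_arm --pt "0 0.002 0.001 0 0 0 0" --pt "0 0.002 0.001 0 0 0 0" --pt "0 0.001 0.0 0 0 0 0" --pt "0 0.001 0 0 0 0 0" --pt "0 0 0 0 0 0 0" --pt "0 0 0 0 0 0 0" --pt "0 0 0 0 0 0 0" --pt "0 0 0 0 0 0 0"

```text
t: 18.05
eef_pos: [0.5838, 0.1201, 0.2355]
tool_rot: [-0.0, 0.887, 0.461, 0.001]
force: [-0.5, -0.2, -0.2]
grip_width: -0.0004
gripper_force: 0.0
```

```bash
python3 look.py
```

```text
t 18.1 tcp cubby [-0.1017  0.0804  0.2355] F [-0.11 -0.28 -0.05] grip 0.0007304082567070025 j [0.01 0.33 1.79 0.   1.02 0.62]
564 [189 195] [229 282]
```

Call:
jog_arm --pt "0 0.001 0 0 0 0 0" --pt "0 0.001 0 0 0 0 0" --pt "0 0.001 0 0 0 0 0" --pt "0 0.001 0 0 0 0 0" --pt "0 0 0 0 0 0 0" --pt "0 0 0 0 0 0 0" --pt "0 0 0 0 0 0 0" --pt "0 0 0 0 0 0 0"

```text
t: 19.0
eef_pos: [0.5862, 0.1234, 0.2355]
tool_rot: [-0.0, 0.887, 0.461, 0.001]
force: [1.3, -0.8, -0.3]
grip_width: -0.0002
gripper_force: 0.0
```

Call:
jog_arm --pt "0 0.001 0 0 0 0 0" --pt "0 0.001 0 0 0 0 0" --pt "0 0 0 0 0 0 0" --pt "0 0 0 0 0 0 0" --pt "0 0 0 0 0 0 0" --pt "0 0 0 0 0 0 0" --pt "0 0 0 0 0 0 0" --pt "0 0 0 0 0 0 0"

```text
t: 19.8
eef_pos: [0.587, 0.1244, 0.2354]
tool_rot: [-0.0, 0.887, 0.461, -0.001]
force: [-3.7, -4.8, 2.0]
grip_width: -0.0001
gripper_force: 3.1
```

Call:
jog_arm --pt "0 0.0007 0 0 0 0 0" --pt "0 0 0 0 0 0 0" --pt "0 0 0 0 0 0 0" --pt "0 -0.002 0 0 0 0 0" --pt "0 -0.01 0 0 0 0 0" --pt "0 -0.03 0 0 0 0 0" --pt "0 -0.04 0 0 0 0 0" --pt "0 -0.04 0 0 0 0 0"

```text
t: 20.6
eef_pos: [0.5166, 0.025, 0.2352]
tool_rot: [-0.0, 0.887, 0.462, 0.001]
force: [0.8, -0.3, 0.4]
grip_width: -0.0002
gripper_force: 0.0
```

Call:
jog_arm --pt "0 -0.04 0 -0.02 0 0 0" --pt "0 -0.04 0 -0.02 0 0 0" --pt "0 0 0.04 -0.02 0 0 0" --pt "0 0 0.04 -0.02 0 0 0" --pt "0 0 0.04 0 0 0 0" --pt "0 0 0.04 0 0 0 0" --pt "0 0 0.04 0 0 0 0" --pt "0 0 0.04 0 0 0 0"

```text
t: 21.4
eef_pos: [0.6688, -0.1789, 0.3149]
tool_rot: [-0.0, 0.887, 0.461, 0.001]
force: [0.3, 0.1, 0.3]
grip_width: 0.0002
gripper_force: 0.0
```

```bash
python3 look.py; python3 -c "
from door import *
for th in(0,.05,.1,.2):
  q=proj('top',[c2w(H+[0,0,.089]+Rz(-th)@[x,y,0]) for x in(0,-.012) for y in(0,-.141)]);print(th,q.round(1).tolist())
im=snapshot('top')
# profile across the free end and mid of door along cubby x
for y in(.13,.085,.04,.025):
  print(y,[ (round(x*1000),im[int(round(v)),int(round(u))].tolist()) for x in np.arange(-.110,-.055,.005) for u,v in proj('top',[c2w([x,y,.089])])])
"
```

```text
t 21.45 tcp cubby [-0.2985 -0.1653  0.3146] F [-2.68  0.64  1.94] grip 0.0001748227571948486 j [-0.43  0.43  1.49  0.    1.21  0.19]
0.78 [191.4, 199.5, 44.4, 51.3] 649
63 [205 213] [217 228]
0 [[192.5, 241.1], [225.9, 197.8], [196.2, 243.9], [229.6, 200.4]]
0.05 [[192.5, 241.1], [228.0, 199.4], [196.0, 244.1], [231.6, 202.2]]
0.1 [[192.5, 241.1], [230.0, 201.1], [195.9, 244.3], [233.4, 204.1]]
0.2 [[192.5, 241.1], [233.8, 204.8], [195.5, 244.6], [236.9, 208.2]]
0.13 [(-110, [46, 69, 90]), (-105, [43, 63, 80]), (-100, [39, 50, 59]), (-95, [36, 42, 44]), (-90, [45, 49, 49]), (-85, [62, 64, 59]), (-80, [73, 74, 65]), (-75, [74, 77, 76]), (-70, [93, 104, 114]), (-65, [97, 108, 118]), (-60, [96, 107, 117])]
0.085 [(-110, [51, 74, 95]), (-105, [48, 69, 89]), (-100, [40, 47, 53]), (-95, [39, 42, 46]), (-90, [53, 55, 53]), (-85, [84, 82, 71]), (-80, [105, 102, 86]), (-75, [103, 104, 94]), (-70, [106, 116, 125]), (-65, [98, 109, 118]), (-60, [97, 107, 116])]
0.04 [(-110, [72, 76, 83]), (-105, [67, 71, 77]), (-100, [64, 67, 73]), (-95, [62, 65, 69]), (-90, [46, 49, 52]), (-85, [65, 66, 59]), (-80, [75, 75, 67]), (-75, [75, 79, 78]), (-70, [88, 97, 105]), (-65, [97, 108, 117]), (-60, [97, 108, 118])]
0.025 [(-110, [46, 66, 84]), (-105, [47, 68, 88]), (-100, [46, 64, 80]), (-95, [43, 58, 70]), (-90, [43, 48, 51]), (-85, [56, 58, 55]), (-80, [75, 76, 66]), (-75, [75, 77, 71]), (-70, [89, 98, 106]), (-65, [97, 107, 117]), (-60, [100, 111, 120])]
```

The door's top edge lies at x ≈ -87 to -75 mm along its whole width, so it is shut. Handing in.

```bash
python3 -c "
from station import *
print(job_done())"
```

```text
the job is handed in; nothing more can be done
None
```

The case is pushed home against the back of the bay (it stopped at the same depth on two pushes), the door is fully shut in the top image, and the job was handed in at about 21.5 s.

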